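Run the nicking jig's carriage home and lock it with the slotted bolt

ROBOT

A 6-joint arm with a two-finger parallel gripper is mounted at the origin on a cart in front of the work surface, level with it; the furniture and walls round the work are solid. World frame = base frame: x ahead of the robot, y to its left, z up, the work surface at z = 0. Lengths are in mm, angles in rad, forces in N, time in s.
With the tool pointing down it reaches from about 375 to 925 mm from the base axis. Payload 5.7 kg.
Tool frame: the origin (TCP) lies between the finger pads; the fingertips stand 14 mm ahead of it and the grasp point (between the pads) lies 5 mm behind it; z points along the fingers, y is the direction in which the jaws open and shut (so a half turn about z gives the same grasp; the last joint's range is limited). The gripper opens to 88 mm and grips with 3 to 60 N. Pads are 20 mm wide; open, the fingers measure 115 mm over their backs; the gripper's body (75 mm by 178 mm) begins 61 mm behind the grasp point.
Start: joints at [-1.234, 0.359, 1.51, -0, 1.272, -0.115], TCP at [261.932, -539.773, 236.623] pointing down, gripper open.
Joint ranges: [-2.97, 2.97], [-1.01, 2.36], [0.21, 2.38], [-0.96, 4.11], [0.2, 2.71], [-2.98, 2.98]. Speed limits (rad/s): [2.39, 2.39, 3.14, 3.14, 3.14, 3.14].

INTERFACE

Orientations are given as a unit quaternion [x, y, z, w].
In Python, from rig import bot gives the robot as it stands. The module is installed in compiled form; this text tells all that it offers.
- The arm moves only by the tool drive_tool, never from a script. Its argument "moves" is a list of rows, each an object with "delta_pos": the shift along the tool's x, y, z in m, a list of three; "rotation": the turn, a rotation vector about the tool's x, y, z in rad, a list of three. In form: [{"delta_pos": [dx, dy, dz], "rotation": [rx, ry, rz]}, ...]. A call has 1 to 10 rows; each row shifts and turns the commanded pose from where the row before left it, along the tool's axes as they then stand; what a row does not reach is not made up. A row lasts 1/8 s, in which the tool goes at most 62.5 mm and 10.7 degrees, less where a joint would pass 70% of its speed; a pose out of reach is approached as far as the arm can. A call with a gripper value outside its range is refused whole. "gripper" is the finger opening in m, from 0 to 0.0878, set as the call begins (left out, the last holds). The fingers move at their own pace and stop on an object; "grip_force" is the grip in N (left out, the last holds). Time passes only in rows, so rows that do not move let the fingers close. It gives the time, the measured TCP pose, the force and the opening at its end, in the units of the state.
- bot.get_state(): the state, without advancing time (a new reading comes with each control period).
- bot.grab_frame(name): name is "scene" or "side" or "wrist"; returns a dict with "frame" (420x560x3 uint8, red, green, blue), "fx", "fy", "cx", "cy" (pixels), "extrinsics" (4x4, takes a point from world to camera coordinates). Camera axes: x right, y down, z forward; pixel columns grow to the right and rows downward; lengths in mm; the calibration is good to about 2 mm. A picture is of the moment at which its call begins. There is no depth.
- bot.sign_off(): hands the job in, once; it reports no verdict.
The state is a dict: "time_s": time; "qpos": joint angles; "qvel": joint speeds; "joint_efforts": joint torques, N m; "eef_pos": TCP position; "tool_rot": TCP orientation; "contact_force": force on the tool from outside, world axes, zero at the start; "torque": the same for the moment, N m; "width": finger opening in mm.
Only numpy, scipy, OpenCV 4.12 (cv2) and the standard library are available. Lean on these libraries where they do the work, as an engineer would, in place of code of your own. Each camera call takes 0.05 s, during which the arm holds its last target.

TASK

A specimen is clamped on the nicking jig's carriage, but the carriage stands short of its rear stop: with the fingertips, push it by its upright front tab all the way back against the stop. Then lock it for the cut: push the bolt's ball handle along its slot towards the carriage as far as the corner, then round the corner and down the side leg of the slot to the very end. Only push: do not take the tab or the ball between the fingers, do not push hard, and leave the bottle on the jig, the jar, the pencil and the loose specimens where they are.

Things in the scene. Friction and masses are not known exactly. Their poses are not given: they have to be found in the camera images.
- jig: The nicking jig, fixed to the bench. Origin on the bench; jig +x is the way the carriage is pushed home (away from the robot), +y left of that, z up. Grey base plate on feet, top 18 mm high, from x -100 to +105, y -140 to +112 mm. Left half: the carriage on a rail along x, centre line at y +55 mm. Right half: the bolt's tube, along y.
- bridge (a point): Top of the screw in the middle of the low blade bridge over the carriage, 109 mm high; the beam is 22 x 114 mm, 82 to 96 mm high, along jig y, its posts at jig x +30, y +8 and +102 mm.
- corner (a point): Point on the axis of the bolt's tube at the corner of the slot: jig x 0, y -60 mm, 42 mm high. The steel tube, 32 mm thick, runs along jig y from -130 to -16 mm (collars 39 mm thick near both ends). Its L-shaped slot is 11 mm wide: the long leg runs along the top in +y towards the carriage, ends here, and the side leg turns down the robot's side (-x) of the tube.
- carriage (a joint): Slide of the carriage along jig +x, m: 0 drawn out towards the robot, 0.060 home against its rear stop. Starts between 0 and 0.03. About 2 N of friction, stays where it is left. Only when it is home can the bolt's nose enter the hole in its right flank; otherwise the bolt stops short of the corner.
- tab (a point): Centre of the robot-side face (with a ribbed grey pad) of the carriage's upright front tab, where it is pushed towards jig +x; 70 mm above the bench. The tab is 50 mm wide (along jig y), 9 mm thick with the pad, and reaches up to 91 mm; the space in front of it is free. Behind it the carriage, 130 x 70 mm, carries a clamped specimen, up to 70 mm high.
- bolt (a joint): Slide of the bolt (with its handle) along jig +y towards the carriage, m: 0 drawn back, 0.040 at the corner of the slot (end stop at 0.0415). Starts between 0 and 0.010. About 2 N of friction, no spring, stays where it is left. With the handle in the side leg it is caught between 0.0385 and 0.0415.
- handle (a joint): Turn of the handle about the bolt's axis, rad: 0 upright in the long leg (held there within about 0.1 by the slot), growing as the ball swings over towards the robot (jig -x) and down; 1.45 at the end of the side leg, ball nearly level with the axis. It can turn only at the corner. About 1 N of friction at the ball, no spring, stays where it is left.
- knob (a point): Centre of the black ball, 24 mm in diameter, on the handle: an 8 mm steel stem that stands out of the slot. The ball's centre is 54 mm from the bolt's axis, so it stands 96 mm above the bench while upright, at jig x 0, jig y -100 mm + the bolt's value; at the end of the side leg it is at jig x -54 mm, 48 mm above the bench.
- ink_bottle: Small dark bottle with a white cap, 27 mm in diameter, 55 mm high, standing loose on the jig's base plate behind the bolt's tube; origin at the centre of its foot. Leave alone.
- jar: Jar with a white cap, 54 mm in diameter, 95 mm high, loose on the bench left of the jig; origin at the centre of its foot. Leave alone.
- next_specimen: Flat crescent specimen 46 x 124 x 8 mm, loose on the bench left of the jig; origin under its middle. Leave alone.
- pencil: Pencil 176 mm long, 8 mm thick, loose on the bench left of the jig; origin under its middle. Leave alone.
- specimen_10: Flat angled specimen 38 x 118 x 12 mm, loose on the bench right of the jig, nearest the robot in its column; origin under its middle. Leave alone.

How it is judged (in metres and radians):
On the way, in this order (a step that is already met when the one before it is completed fails the run):
1. the carriage has been pushed home against its rear stop while the bolt is still out of it (value of joint carriage above 0.057 m and value of joint bolt below 0.02 m), for 0.1 s.
2. the bolt's handle has been pushed along the slot to the corner, still upright, its nose in the carriage's hole (value of joint carriage above 0.057 m and value of joint bolt above 0.037 m and value of joint handle below 0.9 rad), for 0.05 s.
3. the handle has been pushed down to the end of the side leg (value of joint carriage above 0.057 m and value of joint bolt above 0.037 m and value of joint handle above 1.3 rad), for 0.2 s.
At the end, for the whole second after the job is handed in: The carriage is home (within 3 mm of its stop), the bolt is in the carriage's hole (within 3 mm of the corner position or beyond), the handle is down the side leg (at 1.30 rad or more of 1.45), all at rest, and each loose bystander lies within 15 mm of where it was (all of step 3 and velocity of joint handle between -0.05 and 0.05 rad/s and velocity of joint carriage between -0.005 and 0.005 m/s and distance of each of ink_bottle, next_specimen, jar, pencil, specimen_10 from where it was at the start of the episode below 0.015 m); the robot touches nothing.
It fails at once if the ball of the handle is taken between the fingers (distance between the grasp point and knob below 0.016 m).
It fails at once if the carriage's tab is taken between the fingers (x of the grasp point in the frame of tab between -0.004 and 0.013 m and y of the grasp point in the frame of tab between -0.03 and 0.03 m and z of the grasp point in the frame of tab below 0.035 m).
It fails at once if the jig is pushed hard (over 40 N) (contact force between the fingers and jig above 40 N).
It fails at once if a bystander is pushed away, lifted or carried (moved over 25 mm) (distance of any of ink_bottle, next_specimen, jar, pencil, specimen_10 from where it was at the start of the episode above 0.025 m).
It fails at once if the bottle on the jig or the jar is tipped (angle between any of ink_bottle, jar's own z axis and vertical above 0.4 rad).
It also fails if it takes over 54 s, if anything falls off the work surface, if the arm or the gripper's body presses on something with over 40 N, if the wrist force passes 120 N, or if a joint passes its speed limit or range.

## Working session

There is one attempt and no reset: what is moved stays moved. The work goes in short steps, Python scripts to look and compute and a tool call to move; the robot and the scene stay as the last step left them, time stands still between calls to the robot, and variables do not carry over. Pictures are saved under pics/ and viewed, and the job is handed in when it is done.

Besides the shell and the picture viewer there is one more tool, called after ">>>" as name(argument=value, ...), one argument or row to a line, values as JSON. drive_tool: Moves the arm, as the interface text tells. Its arguments: {"type":"object","properties":{"moves":{"type":"array","items":{"type":"object","properties":{"delta_pos":{"type":"array","items":{"type":"number"}},"rotation":{"type":"array","items":{"type":"number"}}}}},"gripper":{"type":"number"},"grip_force":{"type":"number"}},"required":["moves"]}

```bash
mkdir -p pics; cat > h.py <<'E'
from rig import bot
import cv2,numpy as np
def snap(n,f):
    d=bot.grab_frame(n); np.savez('pics/'+f+'.npz',**{k:np.array(v) for k,v in d.items()})
    cv2.imwrite('pics/'+f+'.png',cv2.cvtColor(d['frame'],cv2.COLOR_RGB2BGR)); return d
def load(f): return dict(np.load('pics/'+f+'.npz'))
def ray(d,u,v):
    E=d['extrinsics'];R=E[:3,:3];t=E[:3,3]
    c=-R.T@t; r=R.T@np.array([(u-d['cx'])/d['fx'],(v-d['cy'])/d['fy'],1]); return c,r
def atz(d,u,v,z):
    c,r=ray(d,u,v); return c+r*(z-c[2])/r[2]
def proj(d,p):
    q=d['extrinsics'][:3,:3]@np.array(p)+d['extrinsics'][:3,3]; return np.array([d['fx']*q[0]/q[2]+d['cx'],d['fy']*q[1]/q[2]+d['cy']])
def tri(l):
    A=np.zeros((3,3));b=np.zeros(3)
    for d,u,v in l:
        c,r=ray(d,u,v);r=r/np.linalg.norm(r);P=np.eye(3)-np.outer(r,r);A+=P;b+=P@c
    return np.linalg.solve(A,b)
def crop(f,x0,y0,x1,y1,s,o):
    im=cv2.imread('pics/'+f+'.png')[y0:y1,x0:x1]; cv2.imwrite('pics/'+o+'.png',cv2.resize(im,None,fx=s,fy=s,interpolation=cv2.INTER_CUBIC))
E
python3 - <<'E'
from h import *
for n in ['scene','side','wrist']:
    d=snap(n,n+'0'); print(n,-d['extrinsics'][:3,:3].T@d['extrinsics'][:3,3])
print(bot.get_state())
E
```

```text
scene [-161.93700444  715.6924103   678.21159195]
side [ 408.59423157 -677.22878193  462.23944018]
wrist [ 321.51398    -510.49959681  383.5078874 ]
{'time_s': 0.15, 'qpos': array([-1.23409423e+00,  3.59348757e-01,  1.51120319e+00,  2.65508817e-05,
        1.27251903e+00, -1.15102624e-01]), 'qvel': array([ 0.00109082, -0.00072083, -0.00139721,  0.00081596,  0.00232203,
       -0.00070568]), 'joint_efforts': array([ 7.36791389e-04, -5.15754998e+01, -2.71008164e+01,  6.75348868e-02,
        3.07288952e-02, -8.20225091e-05]), 'eef_pos': array([ 261.77679895, -539.28992052,  235.98984399]), 'tool_rot': array([ 9.74592998e-01,  2.23982013e-01, -6.91228375e-05, -7.36031558e-04]), 'contact_force': array([0.13380383, 0.81118214, 0.08340948]), 'torque': array([0.01997704, 0.03937143, 0.0016276 ]), 'width': 87.84404010701434}
```

View pics/scene0.png

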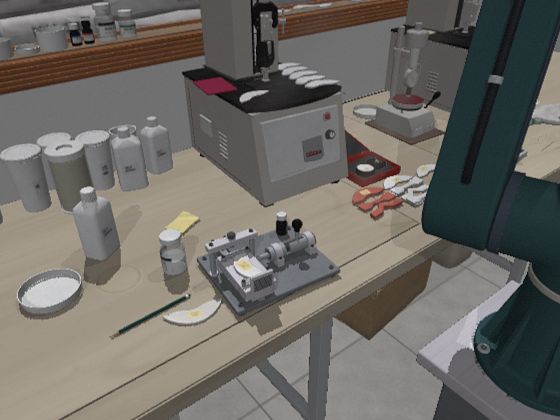

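View pics/side0.png

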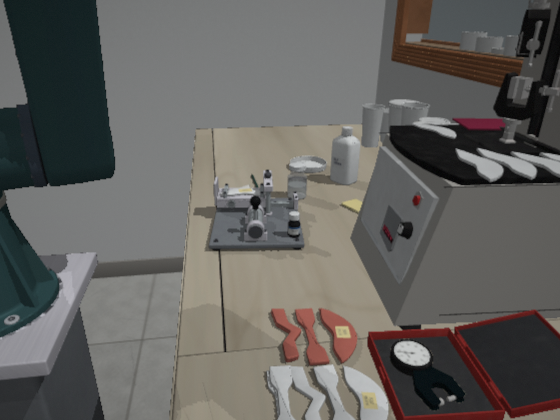

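View pics/wrist0.png

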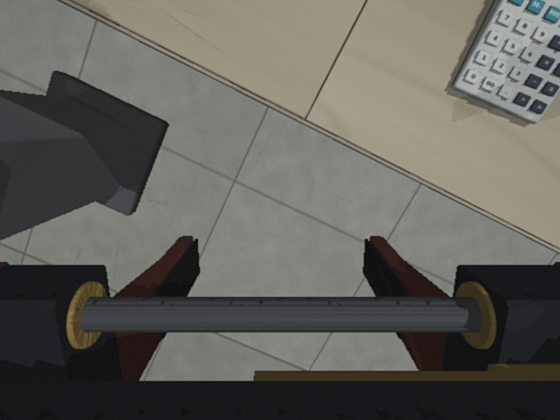

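```bash
python3 - <<'E'
from h import *
crop('scene0',190,200,350,315,5,'sc1'); crop('side0',195,165,315,255,6,'sd1')
E
```

```text
(no output)
```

View pics/sc1.png

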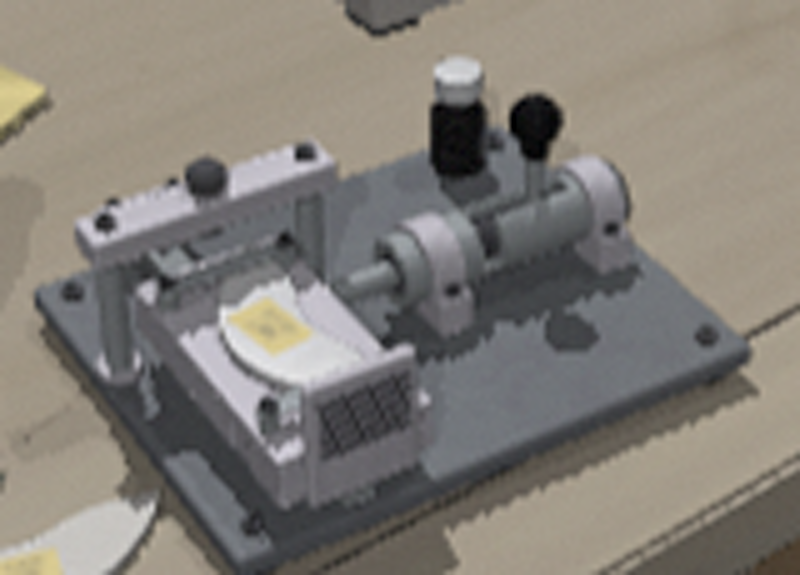

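View pics/sd1.png

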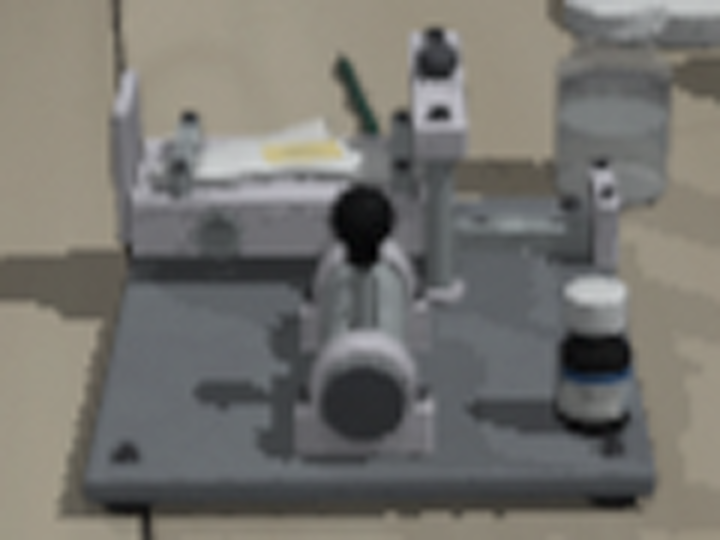

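```bash
cat > fit.py <<'E'
from h import *
from scipy.optimize import least_squares
S=load('scene0');D=load('side0')
s=lambda x,y:(S,(x+.5)/5-.5+190,(y+.5)/5-.5+200)
t=lambda x,y:(D,(x+.5)/6-.5+195,(y+.5)/6-.5+165)
obs=[('LR',s(38,298)),('RN',s(748,350)),('LN',s(243,556)),('knob',s(535,119)),('knob',t(362,216)),('screw',s(207,163)),('screw',t(436,38)),
('RN',t(88,492)),('RR',t(655,485)),('tab',s(366,417))]
def pts(p):
    return {'LR':(105,112,18),'RN':(-100,-140,18),'LN':(-100,112,18),'RR':(105,-140,18),'knob':(0,-100+p[3],96),'screw':(30,55,109),'tab':(p[4],55,70)}
def W(p,q):
    c,s_=np.cos(p[2]),np.sin(p[2]); return np.array([p[0]+c*q[0]-s_*q[1],p[1]+s_*q[0]+c*q[1],q[2]])
def res(p):
    P=pts(p); return np.concatenate([proj(d,W(p,P[n]))-[u,v] for n,(d,u,v) in obs])
if __name__=='__main__':
    r=least_squares(res,[500,0,0,5,-90],loss='soft_l1'); print(r.x)
    for (n,_),e in zip(obs,res(r.x).reshape(-1,2)): print(n,e.round(2))
    print('knob',tri([obs[3][1],obs[4][1]]),W(r.x,pts(r.x)['knob']),'screw',tri([obs[5][1],obs[6][1]]))
    print('tab',W(r.x,pts(r.x)['tab']))
E
python3 fit.py
```

```text
[ 500.71464742  250.18840114  -12.67723085   11.39255518 -103.75853626]
LR [-1.6  -2.79]
RN [ 1.75 -1.71]
LN [-0.47  1.21]
knob [-0.31 -0.1 ]
knob [-0.29  0.64]
screw [-0.17 -0.29]
screw [-0.08  2.14]
RN [-1.51 -1.55]
RR [ 0.35 -1.59]
tab [ 0.67 -0.57]
knob [490.8326733  162.13612225  96.73677757] [490.91171413 162.12489123  96.        ] screw [535.45863911 303.23336825 112.10418283]
tab [403.67788518 316.32992079  70.        ]
```

```bash
cat >> h.py <<'E'
from scipy.spatial.transform import Rotation as Ro
def go(tgt,yaw=None,verbose=True):
    """total tool-frame shift (m) to tgt, current orientation; rz to reach yaw of tool x"""
    st=bot.get_state(); R=Ro.from_quat(st['tool_rot']).as_matrix()
    y0=np.arctan2(R[1,0],R[0,0]); d=R.T@(np.array(tgt)-st['eef_pos'])/1000
    print('t',st['time_s'],'pos',st['eef_pos'].round(1),'yaw',round(y0,4),'delta',d.round(4),'rz',None if yaw is None else round(-(yaw-y0),4),'F',st['contact_force'].round(1),'tilt',R[:,2].round(3))
E
python3 - <<'E'
from h import *
D=load('side0'); S=load('scene0')
print(atz(D,355,238,0),atz(D,405,325,0),atz(S,265,195,0))
go([430,-150,280]);go([400,240,300],-.111)
E
```

```text
[718.00672811 141.741386     0.        ] [ 704.452687   -158.38385352    0.        ] [760.98365598  49.37505015   0.        ]
t 0.15 pos [ 261.8 -539.3  236. ] yaw 0.4518 delta [ 0.3213 -0.2769 -0.0435] rz None F [0.1 0.8 0.1] tilt [-0.     0.001 -1.   ]
t 0.15 pos [ 261.8 -539.3  236. ] yaw 0.4518 delta [ 0.4646 -0.6408 -0.063 ] rz 0.5628 F [0.1 0.8 0.1] tilt [-0.     0.001 -1.   ]
```

>>> drive_tool(
  moves=[
    {"delta_pos":[0.032,-0.028,-0.004]},
    {"delta_pos":[0.032,-0.028,-0.004]},
    {"delta_pos":[0.032,-0.028,-0.004]},
    {"delta_pos":[0.032,-0.028,-0.004]},
    {"delta_pos":[0.032,-0.028,-0.004]},
    {"delta_pos":[0.032,-0.028,-0.004]},
    {"delta_pos":[0.032,-0.028,-0.004]},
    {"delta_pos":[0.032,-0.028,-0.004]},
    {"delta_pos":[0.032,-0.028,-0.004]},
    {"delta_pos":[0.032,-0.028,-0.004]},
  ],
  gripper=0,
)

```text
invalid input
```

```bash
python3 -c "
from h import *
go([400,240,300],-.111)"
```

```text
t 0.15 pos [ 261.8 -539.3  236. ] yaw 0.4518 delta [ 0.4646 -0.6408 -0.063 ] rz 0.5628 F [0.1 0.8 0.1] tilt [-0.     0.001 -1.   ]
```

>>> drive_tool(
  moves=[
    {"delta_pos":[0.032,-0.028,-0.004],"rotation":[0,0,0]},
    {"delta_pos":[0.032,-0.028,-0.004],"rotation":[0,0,0]},
    {"delta_pos":[0.032,-0.028,-0.004],"rotation":[0,0,0]},
    {"delta_pos":[0.032,-0.028,-0.004],"rotation":[0,0,0]},
    {"delta_pos":[0.032,-0.028,-0.004],"rotation":[0,0,0]},
    {"delta_pos":[0.032,-0.028,-0.004],"rotation":[0,0,0]},
    {"delta_pos":[0.032,-0.028,-0.004],"rotation":[0,0,0]},
    {"delta_pos":[0.032,-0.028,-0.004],"rotation":[0,0,0]},
    {"delta_pos":[0.032,-0.028,-0.004],"rotation":[0,0,0]},
    {"delta_pos":[0.032,-0.028,-0.004],"rotation":[0,0,0]},
  ],
  gripper=0,
)

```text
time_s: 1.4
eef_pos: [427.8, -146.8, 276.7]
tool_rot: [0.975, 0.224, -0.0, -0.0]
contact_force: [0.2, 0.1, 0.2]
width: 0.4
```

```bash
python3 -c "
from h import *
go([400,240,300],-.111)"
```

```text
t 1.4 pos [ 427.8 -146.8  276.7] yaw 0.4516 delta [ 0.1438 -0.3601 -0.0232] rz 0.5626 F [0.2 0.1 0.2] tilt [-0.  0. -1.]
```

>>> drive_tool(
  moves=[
    {"delta_pos":[0.024,-0.06,-0.004],"rotation":[0,0,0]},
    {"delta_pos":[0.024,-0.06,-0.004],"rotation":[0,0,0]},
    {"delta_pos":[0.024,-0.06,-0.004],"rotation":[0,0,0]},
    {"delta_pos":[0.024,-0.06,-0.004],"rotation":[0,0,0]},
    {"delta_pos":[0.024,-0.06,-0.004],"rotation":[0,0,0]},
    {"delta_pos":[0.024,-0.06,-0.004],"rotation":[0,0,0]},
    {"delta_pos":[0,0,0],"rotation":[0,0,0.14]},
    {"delta_pos":[0,0,0],"rotation":[0,0,0.14]},
    {"delta_pos":[0,0,0],"rotation":[0,0,0.14]},
    {"delta_pos":[0,0,0],"rotation":[0,0,0.14]},
  ],
)

```text
time_s: 2.65
eef_pos: [400.6, 225.2, 299.6]
tool_rot: [0.998, -0.056, -0.0, 0.0]
contact_force: [0.2, 0.4, -0.5]
width: 0.6
```

```bash
python3 -c "
from h import *
go([400,240,300],-.111); snap('wrist','w1');snap('side','s1');print(bot.get_state()['qpos'])"
```

```text
t 2.65 pos [400.6 225.2 299.6] yaw -0.1124 delta [-0.0023 -0.0146 -0.0004] rz -0.0014 F [ 0.2  0.4 -0.5] tilt [-0.001 -0.    -1.   ]
[3.61328943e-01 9.48163147e-02 1.70541952e+00 6.37281567e-05
 1.34189337e+00 2.04118060e+00]
```

View pics/w1.png

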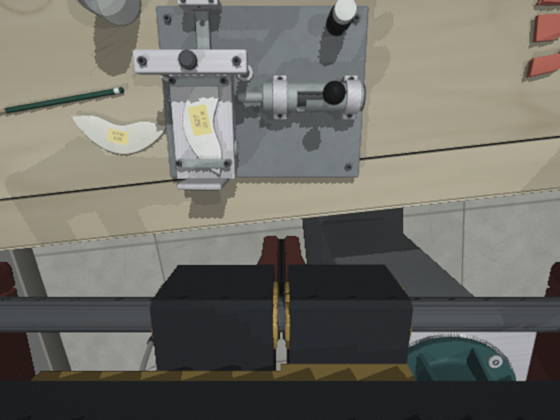

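```bash
python3 -c "
from h import *
crop('w1',130,0,380,200,3.2,'w1c')"
```

```text
(no output)
```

View pics/w1c.png

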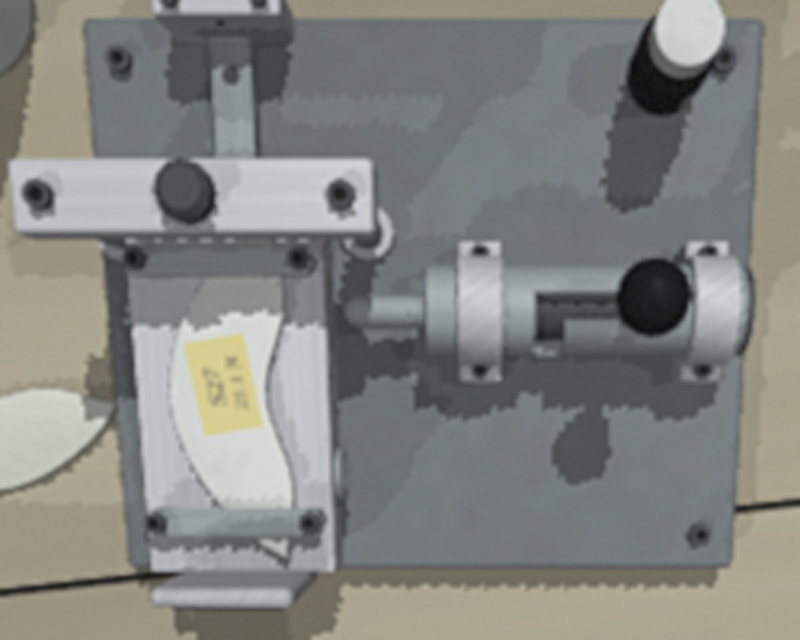

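```bash
cat > fit2.py <<'E'
from fit import *
Wc=load('w1')
w=lambda x,y:(Wc,(x+.5)/3.2-.5+130,(y+.5)/3.2-.5)
obs2=[('LR',w(83,20)),('RR',w(762,20)),('RN',w(730,567)),('LN',w(132,567)),('knob',w(653,297)),('screw',w(185,190))]
def mk(o):
    def f(p):
        P=pts(p); return np.concatenate([proj(d,W(p,P[n]))-[u,v] for n,(d,u,v) in o])
    return f
for o in (obs2,obs2+[x for x in obs if x[0] in('knob','screw','tab')]):
    f=mk(o);r=least_squares(f,[500,250,-.11,5,-90],loss='soft_l1');print(r.x.round(3))
    for (n,_),e in zip(o,f(r.x).reshape(-1,2)): print(n,e.round(1),end=' ')
    print()
p=r.x
def toj(q):
    c,s_=np.cos(p[2]),np.sin(p[2]);d=np.array(q[:2])-p[:2];return np.array([c*d[0]+s_*d[1],-s_*d[0]+c*d[1],q[2]])
for z in(91,):
    for q in((153,604),(290,604),(155,570)): print('tab',toj(atz(*w(*q),z)).round(1))
print('knob3',tri([w(653,297),obs[3][1],obs[4][1]]),toj(tri([w(653,297),obs[3][1],obs[4][1]])),toj(atz(*w(653,297),96)))
print('bottlecap',toj(atz(*w(690,32),73)))
for n,q in (('tabtopR',(125,72)),): print(n)
E
python3 fit2.py
```

```text
[ 5.01226e+02  2.48415e+02 -1.10000e-01  1.08120e+01 -9.00000e+01]
LR [-0.6 -0.9] RR [ 2.2 -1.4] RN [2. 1.] LN [-0.7  1.5] knob [0.  0.5] screw [-0.7  0. ] 
[ 5.01223e+02  2.49094e+02 -1.12000e-01  1.04580e+01 -1.04146e+02]
LR [-1. -1.] RR [ 1.7 -1.2] RN [1.4 1.2] LN [-1.3  1.4] knob [-0.3  0.7] screw [-1.4  0. ] knob [ 0.3 -0.5] knob [-0.  1.] screw [ 0.1 -0.6] screw [0.2 2.3] tab [ 1.  -0.8] 
tab [-99.6  79.2  91. ]
tab [-99.7  31.6  91. ]
tab [-87.7  77.5  91. ]
knob3 [491.34462153 160.87122706  96.78572428] [ 1.43688199e-03 -8.87743979e+01  9.67857243e+01] [  0.70838715 -89.84165804  96.        ]
bottlecap [  83.13582557 -102.08838986   73.        ]
tabtopR
```

```bash
cat >> h.py <<'E'
P0=[501.2,249.0,-0.112]
def J(x,y,z):
    c,s=np.cos(P0[2]),np.sin(P0[2]); return np.array([P0[0]+c*x-s*y,P0[1]+s*x+c*y,z])
def gj(x,y,z): 
    go(J(x,y,z),P0[2]); st=bot.get_state(); c,s=np.cos(P0[2]),np.sin(P0[2]); d=st['eef_pos'][:2]-P0[:2]
    print('TCP in jig',(c*d[0]+s*d[1]).round(1),(-s*d[0]+c*d[1]).round(1), 'Fjig',c*st['contact_force'][0]+s*st['contact_force'][1],-s*st['contact_force'][0]+c*st['contact_force'][1])
E
python3 -c "
from h import *
gj(-132,55,76)"
```

```text
t 2.75 pos [400.7 225.1 299.6] yaw -0.1091 delta [-0.0344 -0.0901  0.2236] rz 0.0029 F [ 0.6 -0.2  0.2] tilt [-0.001 -0.    -1.   ]
TCP in jig -97.2 -35.0 Fjig 0.5814830002201249 -0.16436297291422994
```

>>> drive_tool(
  moves=[
    {"delta_pos":[-0.017,-0.045,0.0],"rotation":[0,0,0.002]},
    {"delta_pos":[-0.017,-0.045,0.0],"rotation":[0,0,0]},
    {"delta_pos":[0,0,0.05],"rotation":[0,0,0]},
    {"delta_pos":[0,0,0.05],"rotation":[0,0,0]},
    {"delta_pos":[0,0,0.05],"rotation":[0,0,0]},
    {"delta_pos":[0,0,0.04],"rotation":[0,0,0]},
    {"delta_pos":[0,0,0.034],"rotation":[0,0,0]},
    {"delta_pos":[0,0,0],"rotation":[0,0,0]},
  ],
)

```text
time_s: 3.75
eef_pos: [375.1, 317.1, 73.9]
tool_rot: [0.999, -0.054, -0.002, 0.002]
contact_force: [-0.3, -0.3, 0.6]
width: 0.2
```

```bash
python3 -c "
from h import *
gj(-132,55,76);snap('scene','c2');snap('side','d2')
crop('c2',170,160,370,310,4,'c2c'); crop('d2',175,145,315,250,5.5,'d2c')"
```

```text
t 3.75 pos [375.1 317.1  73.9] yaw -0.1079 delta [ 0.001  -0.0014 -0.0021] rz 0.0041 F [-0.3 -0.3  0.6] tilt [-0.005 -0.003 -1.   ]
TCP in jig -133.0 53.6 Fjig -0.24353020657393853 -0.300356565678628
```

View pics/c2c.png

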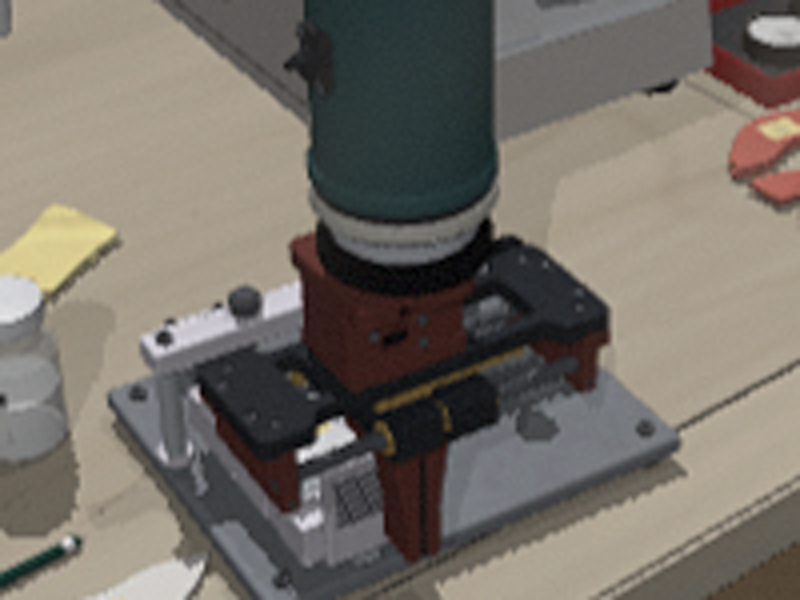

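View pics/d2c.png

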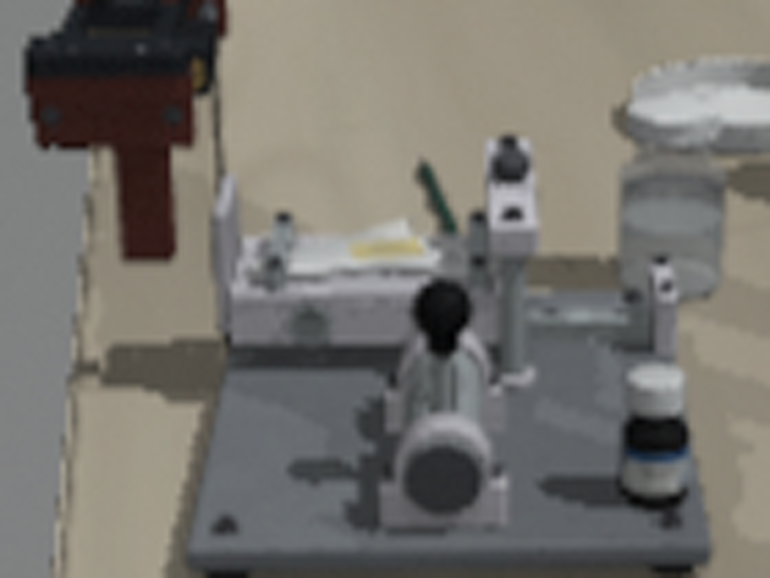

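>>> drive_tool(
  moves=[
    {"delta_pos":[0.007,-0.0005,0],"rotation":[0,0,0.004]},
    {"delta_pos":[0.006,0,0],"rotation":[0,0,0]},
    {"delta_pos":[0.004,0,0],"rotation":[0,0,0]},
    {"delta_pos":[0.004,0,0],"rotation":[0,0,0]},
    {"delta_pos":[0.004,0,0],"rotation":[0,0,0]},
    {"delta_pos":[0.004,0,0],"rotation":[0,0,0]},
    {"delta_pos":[0.004,0,0],"rotation":[0,0,0]},
    {"delta_pos":[0.004,0,0],"rotation":[0,0,0]},
    {"delta_pos":[0.004,0,0],"rotation":[0,0,0]},
    {"delta_pos":[0.004,0,0],"rotation":[0,0,0]},
  ],
)

```text
time_s: 5.1
eef_pos: [421.8, 313.6, 75.8]
tool_rot: [0.998, -0.057, -0.0, 0.0]
contact_force: [-3.0, 1.2, 1.6]
width: 0.7
```

```bash
python3 -c "
from h import *
gj(-80,55,76);snap('side','d3')
crop('d3',175,145,315,250,5.5,'d3c')"
```

```text
t 5.1 pos [421.8 313.6  75.8] yaw -0.1142 delta [ 0.0061  0.0003 -0.0002] rz -0.0022 F [-3.   1.2  1.6] tilt [-0. -0. -1.]
TCP in jig -86.1 55.3 Fjig -3.1285778306022727 0.8743919865054175
```

View pics/d3c.png

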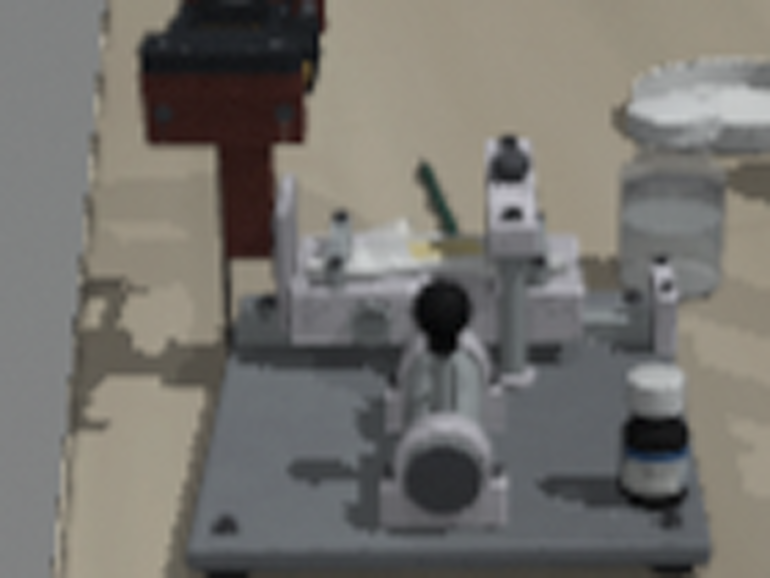

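>>> drive_tool(
  moves=[
    {"delta_pos":[0.004,0,0],"rotation":[0,0,0]},
    {"delta_pos":[0.004,0,0],"rotation":[0,0,0]},
    {"delta_pos":[0.004,0,0],"rotation":[0,0,0]},
    {"delta_pos":[0.004,0,0],"rotation":[0,0,0]},
    {"delta_pos":[0.003,0,0],"rotation":[0,0,0]},
    {"delta_pos":[0.002,0,0],"rotation":[0,0,0]},
    {"delta_pos":[0,0,0],"rotation":[0,0,0]},
  ],
)

```text
time_s: 6.02
eef_pos: [443.0, 311.4, 75.9]
tool_rot: [0.998, -0.057, 0.0, -0.0]
contact_force: [-0.2, -0.3, 0.1]
width: 0.7
```

>>> drive_tool(
  moves=[
    {"delta_pos":[0.002,0,0],"rotation":[0,0,0]},
    {"delta_pos":[0.001,0,0],"rotation":[0,0,0]},
  ],
)

```text
time_s: 6.28
eef_pos: [445.6, 311.1, 75.9]
tool_rot: [0.998, -0.057, -0.0, -0.0]
contact_force: [-1.7, 0.7, -0.3]
width: 0.8
```

>>> drive_tool(
  moves=[
    {"delta_pos":[0.001,0,0],"rotation":[0,0,0]},
    {"delta_pos":[0.001,0,0],"rotation":[0,0,0]},
  ],
)

```text
time_s: 6.52
eef_pos: [447.6, 310.8, 75.9]
tool_rot: [0.998, -0.057, 0.0, -0.0]
contact_force: [-1.3, 0.7, -0.2]
width: 0.7
```

```bash
python3 -c "
from h import *
gj(-80,55,76);snap('side','d4')
crop('d4',175,145,315,250,5.5,'d4c')"
```

```text
t 6.525 pos [447.6 310.8  75.9] yaw -0.1142 delta [-0.0198  0.0005 -0.0001] rz -0.0022 F [-1.3  0.7 -0.2] tilt [ 0.  0. -1.]
TCP in jig -60.2 55.5 Fjig -1.3637127574561805 0.5396944391960261
```

View pics/d4c.png

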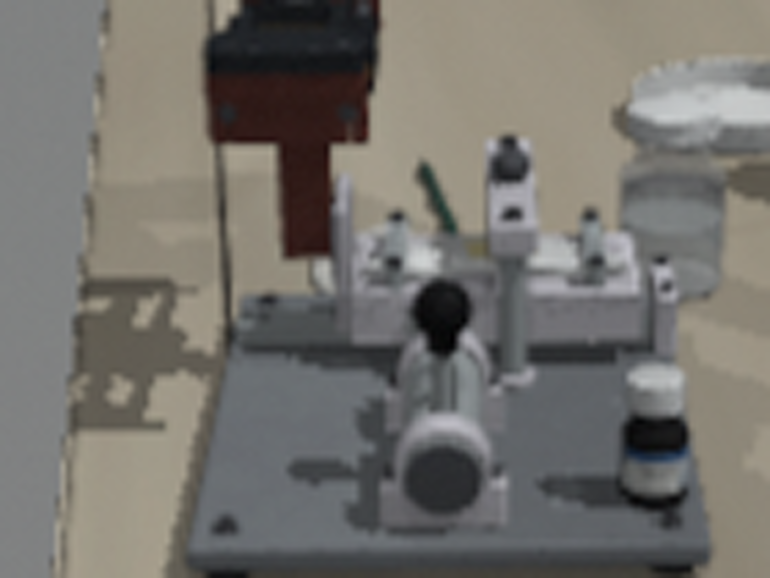

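Nearly there: the carriage's rear edge (~638 px) is a few mm from the stop (~650 px). I'll go on in 1 mm rows, watching the force.

>>> drive_tool(
  moves=[
    {"delta_pos":[0.001,0,0],"rotation":[0,0,0]},
    {"delta_pos":[0.001,0,0],"rotation":[0,0,0]},
  ],
)

```text
time_s: 6.82
eef_pos: [449.6, 310.6, 75.9]
tool_rot: [0.998, -0.057, 0.0, -0.0]
contact_force: [-1.7, 0.9, 0.2]
width: 0.4
```

>>> drive_tool(
  moves=[
    {"delta_pos":[0.001,0,0],"rotation":[0,0,0]},
    {"delta_pos":[0.001,0,0],"rotation":[0,0,0]},
  ],
)

```text
time_s: 7.08
eef_pos: [451.6, 310.4, 75.9]
tool_rot: [0.998, -0.057, 0.0, -0.0]
contact_force: [-2.2, 1.2, 0.3]
width: 0.3
```

>>> drive_tool(
  moves=[
    {"delta_pos":[0.001,0,0],"rotation":[0,0,0]},
  ],
)

```text
time_s: 7.2
eef_pos: [452.6, 310.3, 75.9]
tool_rot: [0.998, -0.057, 0.0, -0.0]
contact_force: [-2.2, 1.0, -0.9]
width: 0.4
```

>>> drive_tool(
  moves=[
    {"delta_pos":[0.001,0,0],"rotation":[0,0,0]},
  ],
)

```text
time_s: 7.32
eef_pos: [453.6, 310.2, 75.9]
tool_rot: [0.998, -0.057, 0.0, -0.0]
contact_force: [-2.7, 1.2, 0.6]
width: 0.4
```

>>> drive_tool(
  moves=[
    {"delta_pos":[0.001,0,0],"rotation":[0,0,0]},
  ],
)

```text
time_s: 7.45
eef_pos: [454.6, 310.0, 75.9]
tool_rot: [0.998, -0.057, 0.0, -0.0]
contact_force: [-1.5, -0.1, 0.1]
width: 0.4
```

```bash
python3 -c "
from h import *
gj(-80,55,76);snap('side','d5')
crop('d5',175,145,315,250,5.5,'d5c')"
```

```text
t 7.45 pos [454.6 310.   75.9] yaw -0.1142 delta [-0.0268  0.0005 -0.0001] rz -0.0022 F [-1.5 -0.1  0.1] tilt [ 0.  0. -1.]
TCP in jig -53.2 55.4 Fjig -1.4524870526507303 -0.29568860548595455
```

View pics/d5c.png

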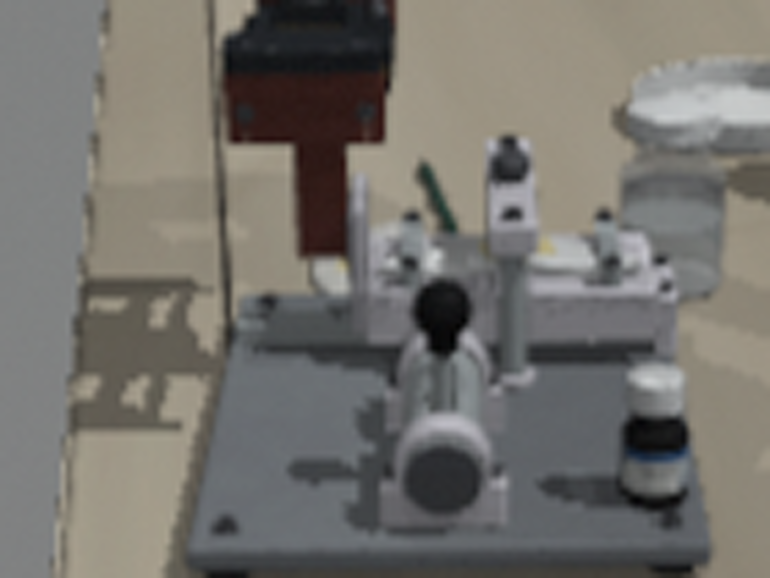

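Rear edge (~653 px) has just about met the stop; keep on until the force rises.

>>> drive_tool(
  moves=[
    {"delta_pos":[0.001,0,0],"rotation":[0,0,0]},
  ],
)

```text
time_s: 7.62
eef_pos: [454.9, 310.0, 75.9]
tool_rot: [0.998, -0.057, -0.001, -0.0]
contact_force: [-5.2, 2.5, 4.2]
width: 0.5
```

>>> drive_tool(
  moves=[
    {"delta_pos":[0.001,0,0],"rotation":[0,0,0]},
  ],
)

```text
time_s: 7.75
eef_pos: [454.9, 309.9, 75.9]
tool_rot: [0.998, -0.057, -0.001, -0.0]
contact_force: [-9.0, 3.7, 6.3]
width: 0.2
```

>>> drive_tool(
  moves=[
    {"delta_pos":[0.0005,0,0],"rotation":[0,0,0]},
  ],
)

```text
time_s: 7.88
eef_pos: [454.9, 309.9, 75.9]
tool_rot: [0.998, -0.057, -0.002, -0.0]
contact_force: [-8.6, 4.5, 6.6]
width: 0.1
```

>>> drive_tool(
  moves=[
    {"delta_pos":[0.0005,0,0],"rotation":[0,0,0]},
  ],
)

```text
time_s: 8.0
eef_pos: [454.9, 309.9, 75.9]
tool_rot: [0.998, -0.057, -0.002, -0.0]
contact_force: [-10.8, 4.8, 8.1]
width: 0.4
```

>>> drive_tool(
  moves=[
    {"delta_pos":[-0.015,0,0],"rotation":[0,0,0]},
    {"delta_pos":[-0.02,0,0],"rotation":[0,0,0]},
    {"delta_pos":[0,0,-0.03],"rotation":[0,0,0]},
    {"delta_pos":[0,0,-0.03],"rotation":[0,0,0]},
    {"delta_pos":[0,0,-0.02],"rotation":[0,0,0]},
    {"delta_pos":[0,0,0],"rotation":[0,0,0]},
  ],
)

```text
time_s: 8.75
eef_pos: [423.1, 314.2, 157.2]
tool_rot: [0.998, -0.057, 0.002, -0.001]
contact_force: [0.0, -0.1, -0.8]
width: 0.1
```

```bash
python3 -c "
from h import *
gj(0,-132,155)"
```

```text
t 8.75 pos [423.1 314.2 157.2] yaw -0.1138 delta [0.0853 0.1879 0.0021] rz -0.0018 F [ 0.  -0.1 -0.8] tilt [ 0.003  0.002 -1.   ]
TCP in jig -84.9 56.1 Fjig 0.01150772914362608 -0.058903086308534344
```

>>> drive_tool(
  moves=[
    {"delta_pos":[0.017,0.0376,0],"rotation":[0,0,0]},
    {"delta_pos":[0.017,0.0376,0],"rotation":[0,0,0]},
    {"delta_pos":[0.017,0.0376,0],"rotation":[0,0,0]},
    {"delta_pos":[0.017,0.0376,0],"rotation":[0,0,0]},
    {"delta_pos":[0.017,0.0376,0],"rotation":[0,0,0]},
    {"delta_pos":[0,0,0],"rotation":[0,0,0]},
  ],
)

```text
time_s: 9.5
eef_pos: [485.6, 115.1, 154.7]
tool_rot: [0.998, -0.059, -0.001, 0.0]
contact_force: [-0.2, 1.1, 0.7]
width: 0.3
```

```bash
python3 -c "
from h import *
gj(0,-132,101);snap('side','d6');snap('scene','c6');snap('wrist','w6')
crop('d6',175,145,315,250,5.5,'d6c');crop('c6',190,160,350,280,5,'c6c')"
```

```text
t 9.5 pos [485.6 115.1 154.7] yaw -0.1176 delta [ 0.0006 -0.0029  0.0537] rz -0.0056 F [-0.2  1.1  0.7] tilt [-0.001 -0.001 -1.   ]
TCP in jig -0.6 -134.8 Fjig -0.3307310191001589 1.0999122360438793
```

View pics/d6c.png

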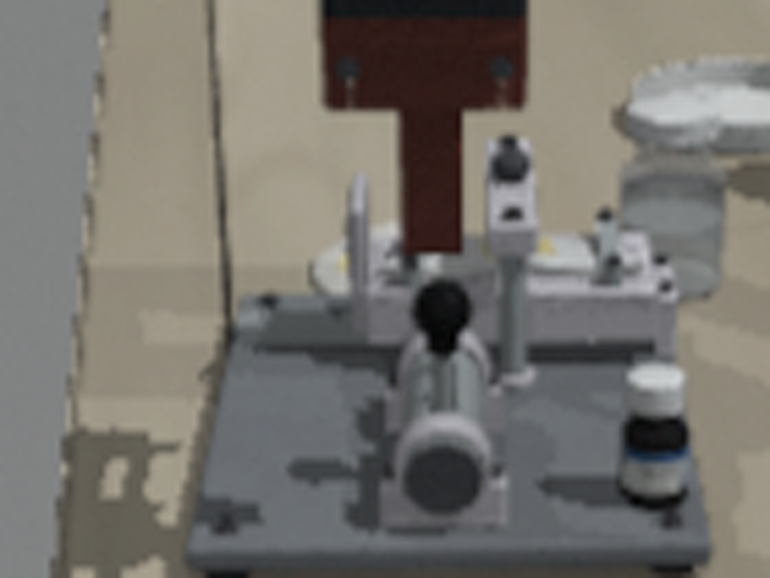

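View pics/c6c.png

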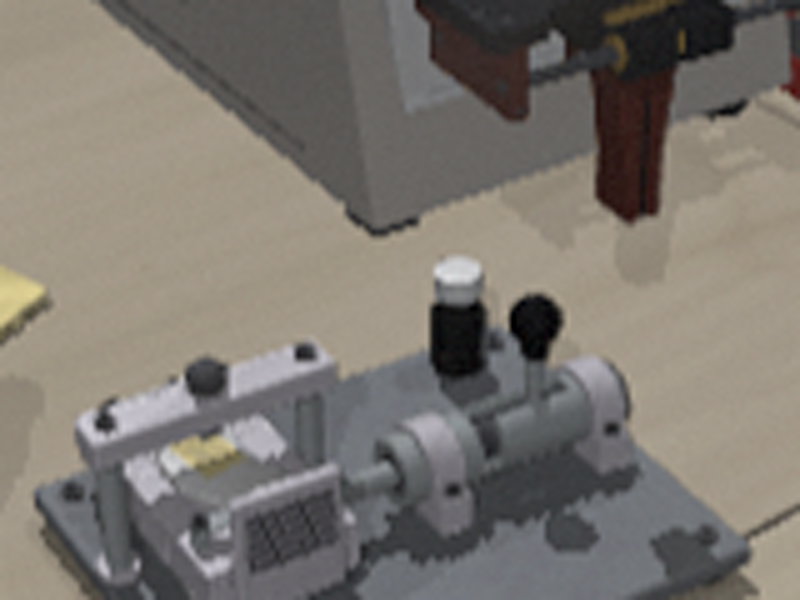

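View pics/w6.png

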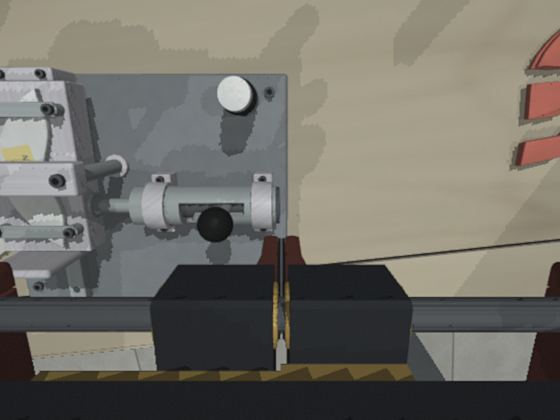

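>>> drive_tool(
  moves=[
    {"delta_pos":[0.0005,0,0.02],"rotation":[0,0,-0.005]},
    {"delta_pos":[0,0,0.02],"rotation":[0,0,0]},
    {"delta_pos":[0,0,0.013],"rotation":[0,0,0]},
    {"delta_pos":[0,0,0],"rotation":[0,0,0]},
  ],
)

```text
time_s: 10.15
eef_pos: [485.0, 117.8, 101.9]
tool_rot: [0.999, -0.054, -0.001, 0.0]
contact_force: [0.9, 0.5, -0.2]
width: 0.3
```

```bash
python3 -c "
from h import *
gj(0,-132,101);snap('side','d7');snap('scene','c7')
crop('d7',175,145,315,250,5.5,'d7c');crop('c7',190,160,350,280,5,'c7c')"
```

```text
t 10.15 pos [485.  117.8 101.9] yaw -0.1081 delta [ 0.0014 -0.0002  0.0009] rz 0.0039 F [ 0.9  0.5 -0.2] tilt [-0.002 -0.    -1.   ]
TCP in jig -1.4 -132.2 Fjig 0.8599549513280088 0.6070884363113871
```

View pics/d7c.png

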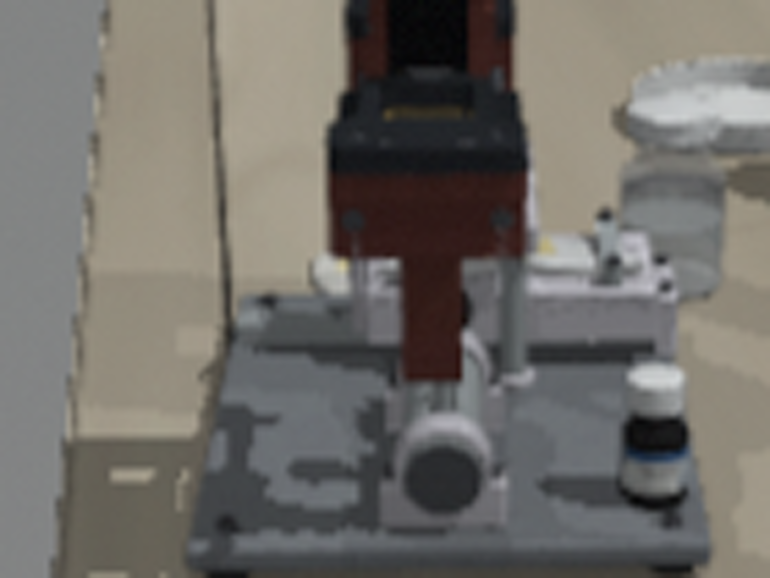

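View pics/c7c.png

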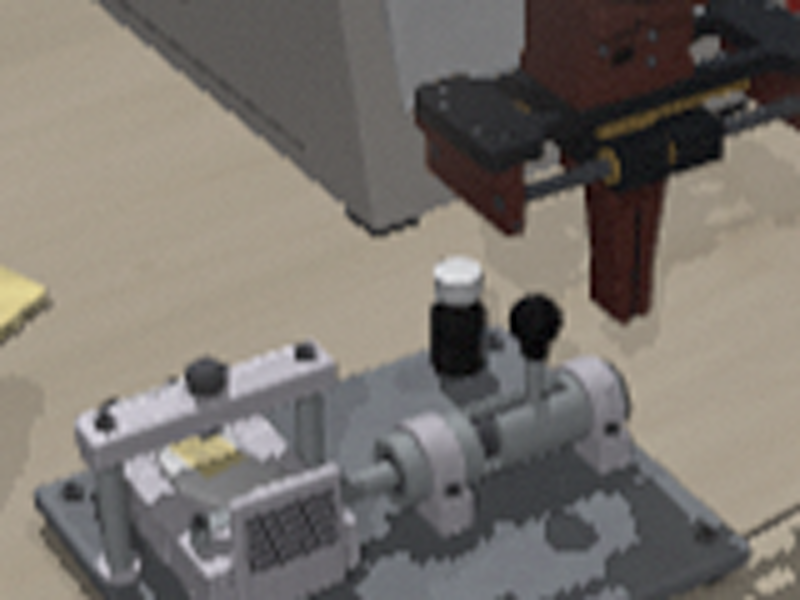

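>>> drive_tool(
  moves=[
    {"delta_pos":[0.002,-0.005,0.001],"rotation":[0,0,0.003]},
    {"delta_pos":[0,-0.005,0],"rotation":[0,0,0]},
    {"delta_pos":[0,-0.004,0],"rotation":[0,0,0]},
    {"delta_pos":[0,-0.004,0],"rotation":[0,0,0]},
    {"delta_pos":[0,-0.004,0],"rotation":[0,0,0]},
    {"delta_pos":[0,-0.004,0],"rotation":[0,0,0]},
    {"delta_pos":[0,-0.004,0],"rotation":[0,0,0]},
    {"delta_pos":[0,-0.003,0],"rotation":[0,0,0]},
    {"delta_pos":[0,0,0],"rotation":[0,0,0]},
  ],
)

```text
time_s: 11.38
eef_pos: [491.9, 150.0, 101.8]
tool_rot: [0.998, -0.056, -0.0, -0.0]
contact_force: [-0.1, 0.2, 0.8]
width: 0.3
```

```bash
python3 -c "
from h import *
gj(0,-99,101);snap('scene','c8')
crop('c8',190,160,350,280,5,'c8c')"
```

```text
t 11.375 pos [491.9 150.  101.8] yaw -0.1121 delta [-0.0018 -0.0004  0.0008] rz -0.0001 F [-0.1  0.2  0.8] tilt [ 0.  0. -1.]
TCP in jig 1.8 -99.4 Fjig -0.14000969201416358 0.13663095562753214
```

View pics/c8c.png

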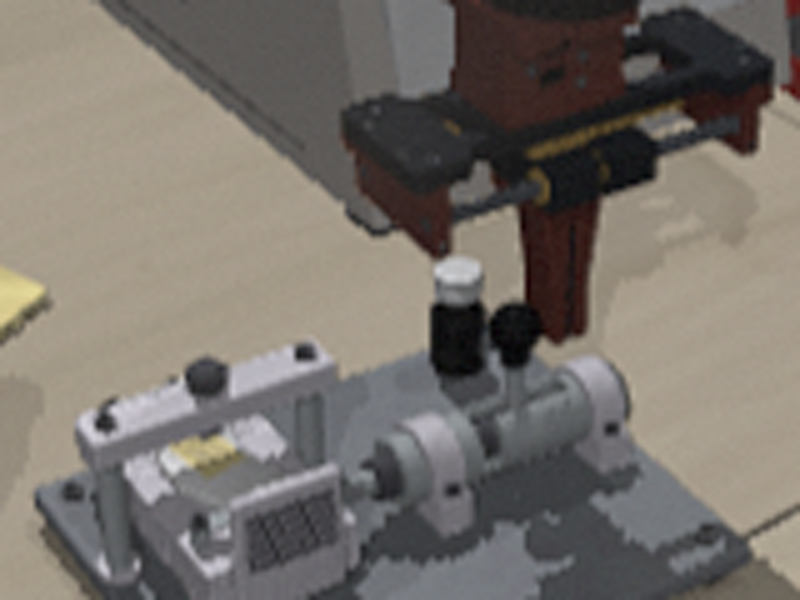

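>>> drive_tool(
  moves=[
    {"delta_pos":[-0.001,-0.003,0],"rotation":[0,0,0]},
    {"delta_pos":[0,-0.003,0],"rotation":[0,0,0]},
    {"delta_pos":[0,-0.003,0],"rotation":[0,0,0]},
    {"delta_pos":[0,-0.002,0],"rotation":[0,0,0]},
    {"delta_pos":[0,-0.001,0],"rotation":[0,0,0]},
  ],
)

```text
time_s: 12.05
eef_pos: [492.3, 161.9, 101.9]
tool_rot: [0.998, -0.056, 0.0, -0.0]
contact_force: [1.0, -2.6, 0.8]
width: 0.6
```

```bash
python3 -c "
from h import *
gj(0,-99,101);snap('scene','c9')
crop('c9',190,160,350,280,5,'c9c')"
```

```text
t 12.05 pos [492.3 161.9 101.9] yaw -0.112 delta [-0.0009  0.0114  0.0009] rz -0.0 F [ 1.  -2.6  0.8] tilt [ 0.  0. -1.]
TCP in jig 0.9 -87.6 Fjig 1.3112309813232217 -2.4312421204014005
```

View pics/c9c.png

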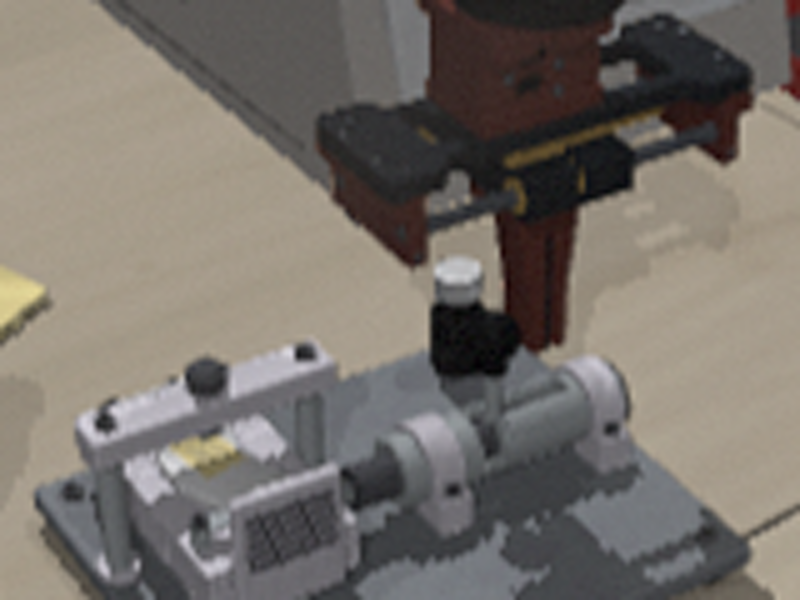

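Ball centre is now ~(496,342) in the crop; about 6 mm to go. Small rows until the force rises.

>>> drive_tool(
  moves=[
    {"delta_pos":[0,-0.001,0],"rotation":[0,0,0]},
    {"delta_pos":[0,-0.001,0],"rotation":[0,0,0]},
    {"delta_pos":[0,-0.001,0],"rotation":[0,0,0]},
  ],
)

```text
time_s: 12.48
eef_pos: [492.6, 164.7, 101.9]
tool_rot: [0.998, -0.056, 0.0, -0.0]
contact_force: [0.6, -3.0, 0.4]
width: 0.3
```

>>> drive_tool(
  moves=[
    {"delta_pos":[0,-0.001,0],"rotation":[0,0,0]},
    {"delta_pos":[0,-0.001,0],"rotation":[0,0,0]},
  ],
)

```text
time_s: 12.72
eef_pos: [492.8, 166.7, 101.9]
tool_rot: [0.998, -0.056, -0.0, -0.0]
contact_force: [0.6, -1.3, -0.5]
width: 0.4
```

>>> drive_tool(
  moves=[
    {"delta_pos":[0,-0.001,0],"rotation":[0,0,0]},
  ],
)

```text
time_s: 12.85
eef_pos: [492.9, 167.8, 101.9]
tool_rot: [0.998, -0.056, -0.0, -0.0]
contact_force: [1.6, -2.3, 0.6]
width: 0.6
```

>>> drive_tool(
  moves=[
    {"delta_pos":[0,-0.001,0],"rotation":[0,0,0]},
  ],
)

```text
time_s: 12.98
eef_pos: [493.0, 168.8, 101.8]
tool_rot: [0.998, -0.056, 0.0, -0.0]
contact_force: [0.6, -3.1, -0.2]
width: -0.1
```

>>> drive_tool(
  moves=[
    {"delta_pos":[0,-0.001,0],"rotation":[0,0,0]},
  ],
)

```text
time_s: 13.1
eef_pos: [493.1, 169.7, 101.8]
tool_rot: [0.998, -0.056, -0.0, -0.0]
contact_force: [0.8, -2.5, -0.1]
width: 0.3
```

>>> drive_tool(
  moves=[
    {"delta_pos":[0,-0.001,0],"rotation":[0,0,0]},
  ],
)

```text
time_s: 13.22
eef_pos: [493.3, 170.7, 101.9]
tool_rot: [0.998, -0.056, 0.0, -0.0]
contact_force: [0.7, -2.0, -0.1]
width: 0.3
```

>>> drive_tool(
  moves=[
    {"delta_pos":[0,-0.001,0],"rotation":[0,0,0]},
  ],
)

```text
time_s: 13.35
eef_pos: [493.3, 171.7, 101.9]
tool_rot: [0.998, -0.056, -0.0, -0.0]
contact_force: [0.9, -3.7, -0.7]
width: 0.4
```

>>> drive_tool(
  moves=[
    {"delta_pos":[0,-0.001,0],"rotation":[0,0,0]},
  ],
)

```text
time_s: 13.48
eef_pos: [493.2, 172.0, 101.9]
tool_rot: [0.998, -0.056, -0.0, 0.001]
contact_force: [0.8, -7.7, 2.7]
width: 0.7
```

```bash
python3 -c "
from h import *
gj(0,-99,101);snap('scene','c10')
crop('c10',190,160,350,280,5,'c10c')"
```

```text
t 13.475 pos [493.2 172.  101.9] yaw -0.1116 delta [-0.0007  0.0216  0.0009] rz 0.0004 F [ 0.8 -7.7  2.7] tilt [-0.001 -0.001 -1.   ]
TCP in jig 0.7 -77.4 Fjig 1.6324120755129639 -7.594148607278936
```

View pics/c10c.png

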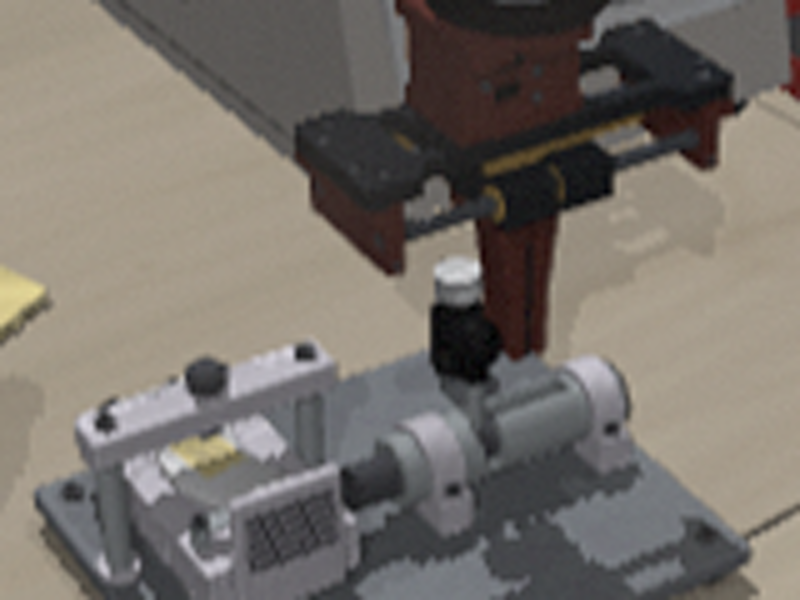

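```bash
python3 -c "
from h import *
S=load('c10')
for b in (30,36,40,41.5): print(b,(proj(S,J(0,-100+b,96))-[190,160])*5)
S=load('c10')
for b in (8,10): print(b,(proj(S,J(0,-100+b,96))-[190,160])*5)
"
```

```text
30 [497.08101232 327.98127386]
36 [485.39454868 332.15452109]
40 [477.57087603 334.94836201]
41.5 [474.63022248 335.99847217]
8 [539.43451961 312.85679629]
10 [535.61611669 314.22035159]
```

```bash
python3 -c "
from h import *
crop('c10',265,200,305,250,12,'a'); im=cv2.imread('pics/a.png'); im=(255*(im/255.)**.45).astype('uint8'); cv2.imwrite('pics/c10e.png',im)
S=load('c10')
for th in (0,.1,.2,.3): print(th,(proj(S,J(-54*np.sin(th),-58.5,42+54*np.cos(th)))-[265,200])*12)
"
```

```text
0 [239.11253396 326.39633321]
0.1 [255.13965405 342.15907281]
0.2 [271.10963091 360.3531374 ]
0.3 [286.844951   380.80116753]
```

View pics/c10e.png

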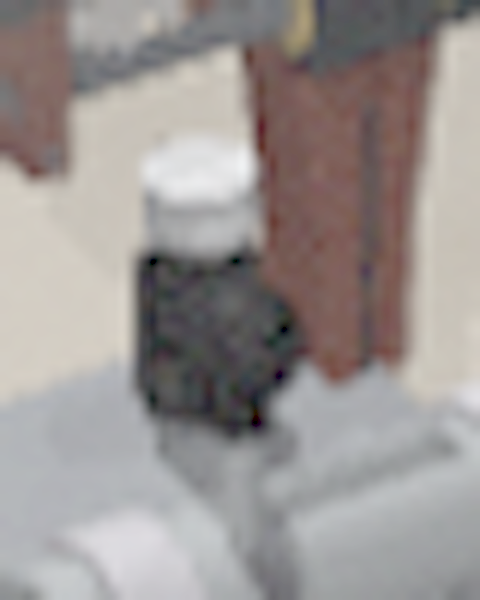

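>>> drive_tool(
  moves=[
    {"delta_pos":[0,0.008,0],"rotation":[0,0,0]},
    {"delta_pos":[0,0.009,0],"rotation":[0,0,0]},
    {"delta_pos":[0,0,-0.02],"rotation":[0,0,0]},
    {"delta_pos":[0,0,-0.02],"rotation":[0,0,0]},
    {"delta_pos":[0.018,-0.018,0],"rotation":[0,0,0]},
    {"delta_pos":[0.016,-0.018,0],"rotation":[0,0,0]},
    {"delta_pos":[0,0,0],"rotation":[0,0,0]},
  ],
)

```text
time_s: 14.4
eef_pos: [530.5, 188.2, 141.9]
tool_rot: [0.998, -0.056, 0.001, -0.0]
contact_force: [-0.0, -0.1, 0.5]
width: 0.6
```

```bash
python3 -c "
from h import *
gj(34,-59,88);snap('side','d11');snap('scene','c11')
crop('d11',175,145,315,250,5.5,'d11c');crop('c11',190,160,350,280,5,'c11c')"
```

```text
t 14.4 pos [530.5 188.2 141.9] yaw -0.1117 delta [-0.002   0.0019  0.0539] rz 0.0003 F [-0.  -0.1  0.5] tilt [ 0.001  0.001 -1.   ]
TCP in jig 35.9 -57.1 Fjig -0.03257277385617946 -0.12000852320736162
```

View pics/d11c.png

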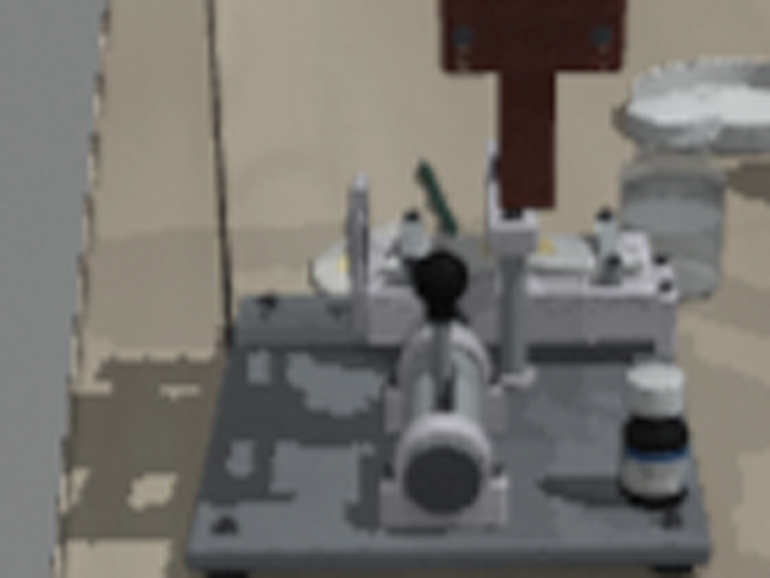

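View pics/c11c.png

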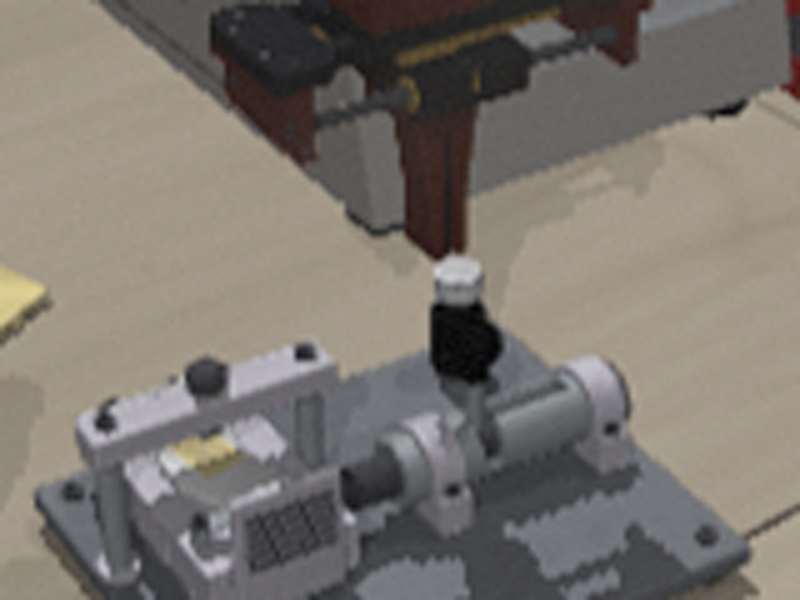

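```bash
python3 -c "
from h import *
D=load('d11')
for b in (10,34,38,41.5):
  for th in (0,.15): print(b,th,(proj(D,J(-54*np.sin(th),-100+b,42+54*np.cos(th)))-[175,145])*5.5)
"
```

```text
10 0 [439.21180788 311.77307374]
10 0.15 [418.65996851 313.36245103]
34 0 [439.6881653  287.92860872]
34 0.15 [419.61643518 289.48008118]
38 0 [439.76540293 284.06241516]
38 0.15 [419.77151863 285.60774514]
41.5 0 [439.83249609 280.70401147]
41.5 0.15 [419.90623323 282.24400655]
```

>>> drive_tool(
  moves=[
    {"delta_pos":[0,0.002,0.02],"rotation":[0,0,0]},
    {"delta_pos":[0,0,0.02],"rotation":[0,0,0]},
    {"delta_pos":[0,0,0.013],"rotation":[0,0,0]},
    {"delta_pos":[0,0,0],"rotation":[0,0,0]},
  ],
)

```text
time_s: 15.0
eef_pos: [527.8, 185.1, 88.0]
tool_rot: [0.998, -0.056, -0.001, 0.0]
contact_force: [-0.2, 0.9, -0.2]
width: 0.4
```

```bash
python3 -c "
from h import *
gj(34,-59,88);snap('side','d12')
crop('d12',175,145,315,250,5.5,'d12c')"
```

```text
t 15.0 pos [527.8 185.1  88. ] yaw -0.1125 delta [ 0.0004 -0.0015 -0.    ] rz -0.0005 F [-0.2  0.9 -0.2] tilt [-0.003 -0.    -1.   ]
TCP in jig 33.6 -60.5 Fjig -0.288906224181566 0.9148333484467565
```

View pics/d12c.png

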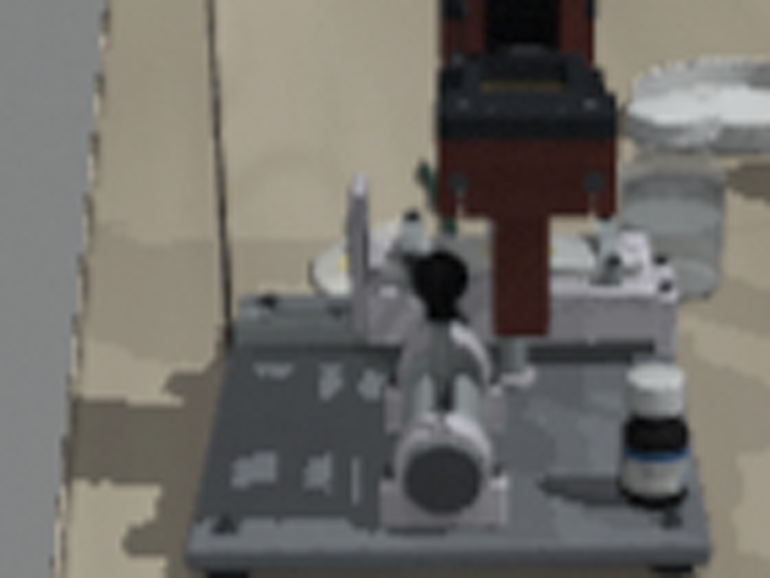

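>>> drive_tool(
  moves=[
    {"delta_pos":[-0.005,0,0],"rotation":[0,0,0]},
    {"delta_pos":[-0.004,0,0],"rotation":[0,0,0]},
    {"delta_pos":[-0.003,0,0],"rotation":[0,0,0]},
    {"delta_pos":[-0.003,0,0],"rotation":[0,0,0]},
    {"delta_pos":[-0.003,0,0],"rotation":[0,0,0]},
    {"delta_pos":[-0.003,0,0],"rotation":[0,0,0]},
  ],
)

```text
time_s: 15.8
eef_pos: [508.2, 188.2, 88.9]
tool_rot: [0.998, -0.056, 0.0, -0.0]
contact_force: [1.3, 0.8, 1.3]
width: 0.5
```

```bash
python3 -c "
from h import *
gj(34,-59,88);snap('side','d13')
crop('d13',175,145,315,250,5.5,'d13c')"
```

```text
t 15.8 pos [508.2 188.2  88.9] yaw -0.1123 delta [ 0.0202 -0.0007  0.0009] rz -0.0003 F [1.3 0.8 1.3] tilt [ 0.  0. -1.]
TCP in jig 13.8 -59.7 Fjig 1.17904726131157 0.9340176741139651
```

View pics/d13c.png

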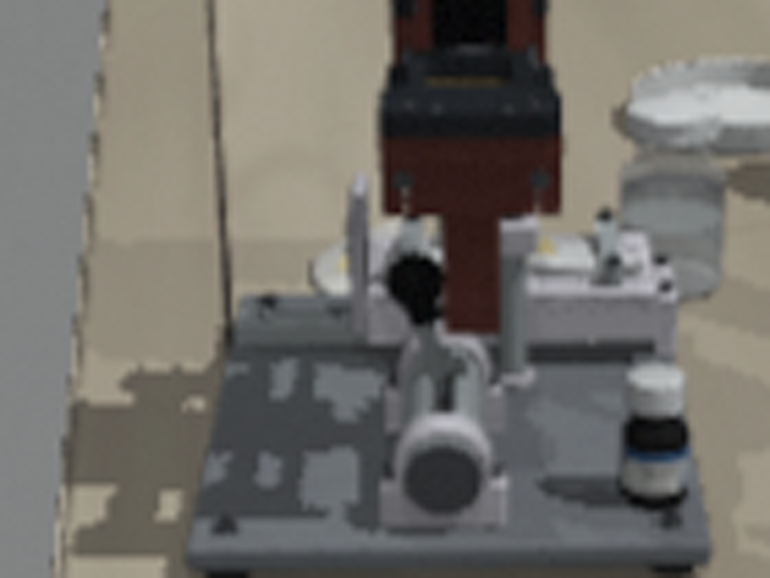

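The ball is swinging over towards the robot (centre now ~(417,288)). Continue.

>>> drive_tool(
  moves=[
    {"delta_pos":[-0.004,0,0],"rotation":[0,0,0]},
    {"delta_pos":[-0.004,0,0],"rotation":[0,0,0]},
    {"delta_pos":[-0.004,0,0],"rotation":[0,0,0]},
    {"delta_pos":[-0.004,0,0],"rotation":[0,0,0]},
    {"delta_pos":[-0.004,0,0],"rotation":[0,0,0]},
    {"delta_pos":[-0.004,0,0],"rotation":[0,0,0]},
    {"delta_pos":[-0.004,0,0],"rotation":[0,0,0]},
  ],
)

```text
time_s: 16.73
eef_pos: [480.1, 191.3, 88.9]
tool_rot: [0.998, -0.056, -0.0, -0.0]
contact_force: [-0.1, 0.6, -0.3]
width: 0.2
```

```bash
python3 -c "
from h import *
gj(34,-59,88);snap('side','d14')
crop('d14',175,145,315,250,5.5,'d14c')"
```

```text
t 16.725 pos [480.1 191.3  88.9] yaw -0.1122 delta [ 0.0485 -0.0007  0.0009] rz -0.0002 F [-0.1  0.6 -0.3] tilt [-0.  0. -1.]
TCP in jig -14.5 -59.7 Fjig -0.1888641899015387 0.606280382969418
```

View pics/d14c.png

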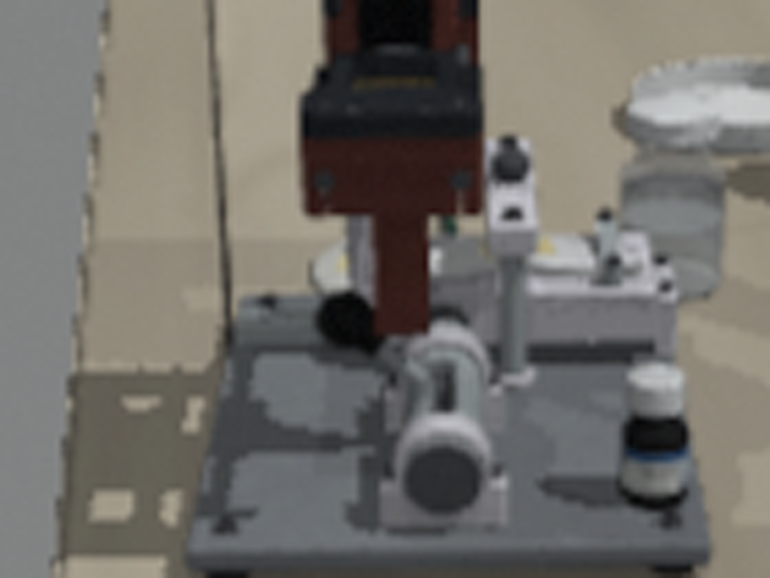

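>>> drive_tool(
  moves=[
    {"delta_pos":[0.005,0,0],"rotation":[0,0,0]},
    {"delta_pos":[0,0,-0.018],"rotation":[0,0,0]},
    {"delta_pos":[0,0,-0.018],"rotation":[0,0,0]},
    {"delta_pos":[-0.018,0,0],"rotation":[0,0,0]},
    {"delta_pos":[-0.019,0,0],"rotation":[0,0,0]},
    {"delta_pos":[0,0,0],"rotation":[0,0,0]},
  ],
)

```text
time_s: 17.52
eef_pos: [445.1, 194.5, 123.9]
tool_rot: [0.998, -0.056, -0.002, 0.001]
contact_force: [-0.6, 0.6, -1.0]
width: 0.5
```

```bash
python3 -c "
from h import *
gj(-47,-59,74);snap('side','d15')
crop('d15',175,145,315,250,5.5,'d15c')"
```

```text
t 17.525 pos [445.1 194.5 123.9] yaw -0.1111 delta [ 0.0029 -0.0015  0.0499] rz 0.0009 F [-0.6  0.6 -1. ] tilt [-0.004 -0.001 -1.   ]
TCP in jig -49.7 -60.4 Fjig -0.6979850065318584 0.5596256153324366
```

View pics/d15c.png

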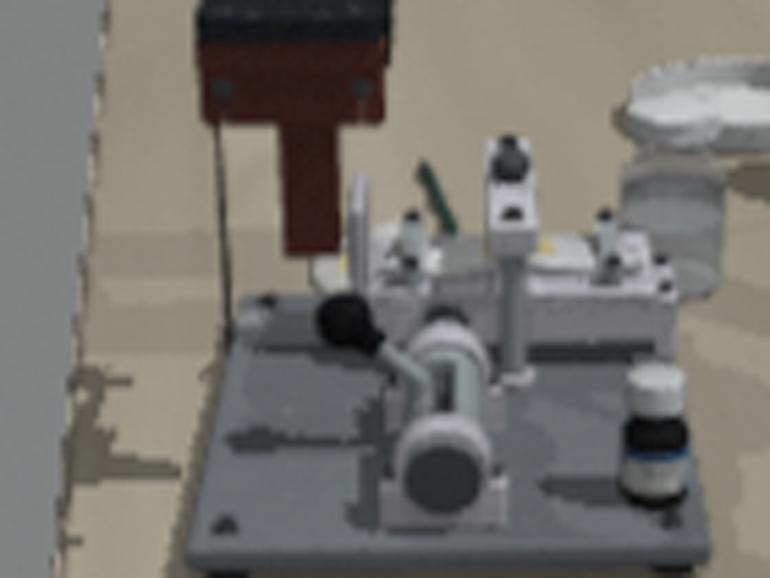

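>>> drive_tool(
  moves=[
    {"delta_pos":[0.006,0,0.004],"rotation":[0,0,0]},
    {"delta_pos":[0,0,0.006],"rotation":[0,0,0]},
    {"delta_pos":[0,0,0.004],"rotation":[0,0,0]},
    {"delta_pos":[0,0,0.003],"rotation":[0,0,0]},
    {"delta_pos":[-0.001,0,0.003],"rotation":[0,0,0]},
    {"delta_pos":[-0.001,0,0.003],"rotation":[0,0,0]},
    {"delta_pos":[-0.001,0,0.003],"rotation":[0,0,0]},
    {"delta_pos":[-0.001,0,0.003],"rotation":[0,0,0]},
  ],
)

```text
time_s: 18.58
eef_pos: [450.4, 194.6, 95.7]
tool_rot: [0.998, -0.056, -0.0, 0.0]
contact_force: [-1.3, -0.5, 2.1]
width: 0.4
```

```bash
python3 -c "
from h import *
gj(-47,-59,74);snap('side','d16')
crop('d16',175,145,315,250,5.5,'d16c')"
```

```text
t 18.575 pos [450.4 194.6  95.7] yaw -0.112 delta [-0.0026 -0.0008  0.0217] rz -0.0 F [-1.3 -0.5  2.1] tilt [-0. -0. -1.]
TCP in jig -44.4 -59.8 Fjig -1.2571416682864143 -0.6634887636693823
```

View pics/d16c.png

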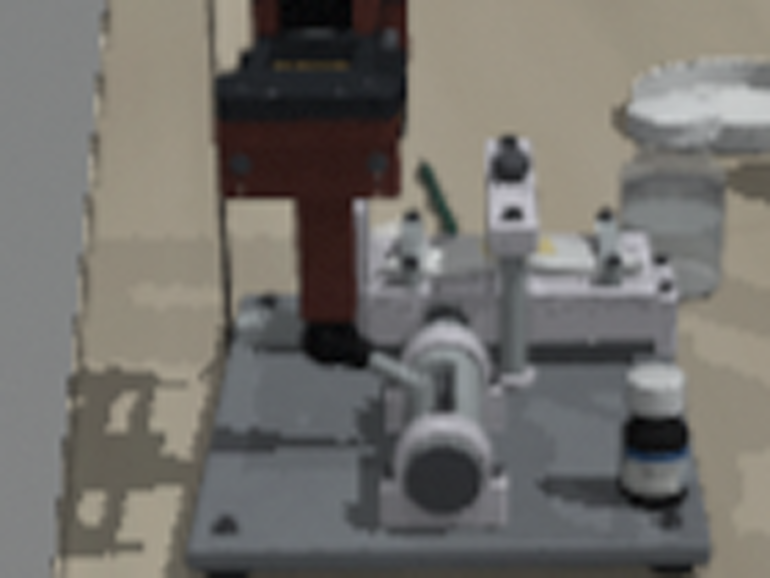

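Pressing it down correctly; about 21 mm more.

>>> drive_tool(
  moves=[
    {"delta_pos":[-0.001,0,0.003],"rotation":[0,0,0]},
    {"delta_pos":[-0.001,0,0.003],"rotation":[0,0,0]},
    {"delta_pos":[-0.001,0,0.003],"rotation":[0,0,0]},
    {"delta_pos":[-0.001,0,0.003],"rotation":[0,0,0]},
    {"delta_pos":[0,0,0.003],"rotation":[0,0,0]},
    {"delta_pos":[0,0,0.002],"rotation":[0,0,0]},
    {"delta_pos":[0,0,0.001],"rotation":[0,0,0]},
  ],
)

```text
time_s: 19.5
eef_pos: [446.8, 195.1, 77.7]
tool_rot: [0.998, -0.056, 0.0, -0.0]
contact_force: [-1.1, 1.2, -0.0]
width: 0.2
```

>>> drive_tool(
  moves=[
    {"delta_pos":[0,0,0.001],"rotation":[0,0,0]},
    {"delta_pos":[0,0,0.001],"rotation":[0,0,0]},
  ],
)

```text
time_s: 19.75
eef_pos: [446.8, 195.1, 75.9]
tool_rot: [0.998, -0.056, 0.0, -0.0]
contact_force: [-0.7, 0.2, 0.5]
width: 0.5
```

>>> drive_tool(
  moves=[
    {"delta_pos":[0,0,0.001],"rotation":[0,0,0]},
  ],
)

```text
time_s: 19.88
eef_pos: [446.7, 195.1, 74.8]
tool_rot: [0.998, -0.056, 0.0, -0.0]
contact_force: [-0.3, 0.9, 1.3]
width: 0.6
```

>>> drive_tool(
  moves=[
    {"delta_pos":[0,0,0.001],"rotation":[0,0,0]},
  ],
)

```text
time_s: 20.0
eef_pos: [446.7, 195.1, 74.0]
tool_rot: [0.998, -0.056, 0.0, -0.0]
contact_force: [-1.2, 0.6, 7.6]
width: 0.6
```

>>> drive_tool(
  moves=[
    {"delta_pos":[0,0,0.0005],"rotation":[0,0,0]},
    {"delta_pos":[0,0,0],"rotation":[0,0,0]},
    {"delta_pos":[0,0,0],"rotation":[0,0,0]},
  ],
)

```text
time_s: 20.38
eef_pos: [446.7, 195.1, 73.9]
tool_rot: [0.998, -0.056, 0.0, -0.0]
contact_force: [-2.5, -0.7, 8.1]
width: -0.1
```

>>> drive_tool(
  moves=[
    {"delta_pos":[0,0,-0.01],"rotation":[0,0,0]},
    {"delta_pos":[0,0,-0.03],"rotation":[0,0,0]},
    {"delta_pos":[0,0,-0.05],"rotation":[0,0,0]},
    {"delta_pos":[0,0,-0.05],"rotation":[0,0,0]},
    {"delta_pos":[-0.03,0,-0.03],"rotation":[0,0,0]},
    {"delta_pos":[-0.03,0,0],"rotation":[0,0,0]},
    {"delta_pos":[0,0,0],"rotation":[0,0,0]},
  ],
)

```text
time_s: 21.25
eef_pos: [385.4, 201.7, 244.0]
tool_rot: [0.998, -0.055, 0.0, -0.0]
contact_force: [0.3, -0.6, -0.6]
width: 0.4
```

```bash
python3 -c "
from h import *
gj(-47,-59,74);snap('side','d17');snap('scene','c17');snap('wrist','w17')
crop('d17',175,145,315,250,5.5,'d17c');crop('c17',100,190,350,350,3.2,'c17c')
D=load('d17')
for th in (1.2,1.3,1.45): print(th,(proj(D,J(-54*np.sin(th),-60,42+54*np.cos(th)))-[175,145])*5.5)"
```

```text
t 21.25 pos [385.4 201.7 244. ] yaw -0.111 delta [ 0.0627 -0.0008  0.17  ] rz 0.001 F [ 0.3 -0.6 -0.6] tilt [ 0.  0. -1.]
TCP in jig -109.8 -59.9 Fjig 0.3824094569862102 -0.5985428149760613
1.2 [317.91827528 360.61326114]
1.3 [314.18799798 371.98383511]
1.45 [311.02718118 389.4846079 ]
```

View pics/d17c.png

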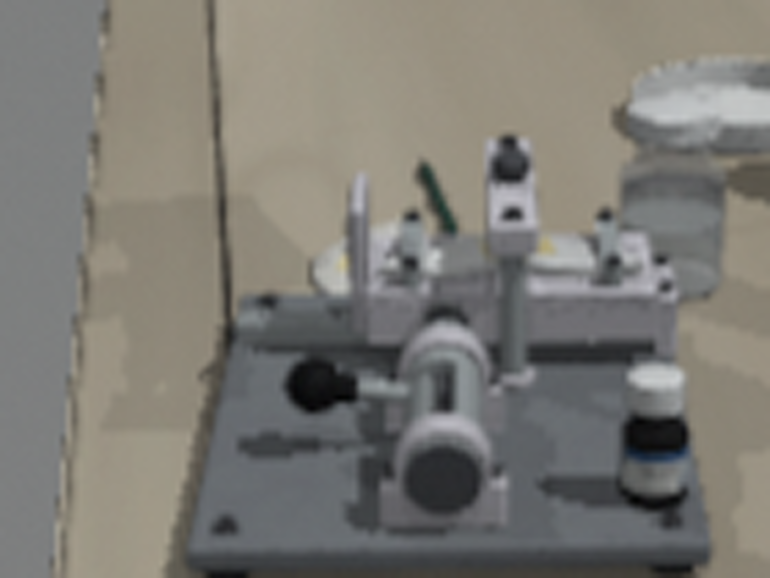

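View pics/c17c.png

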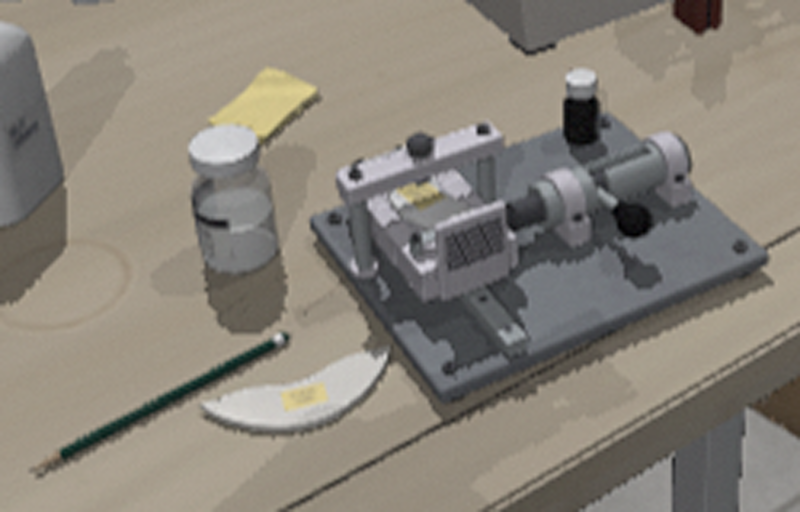

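View pics/w17.png

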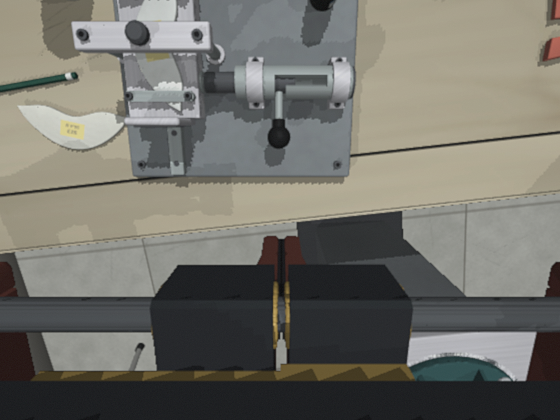

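```bash
python3 -c "
from rig import bot
print(bot.sign_off())"
```

```text
the job is handed in; nothing more can be done
None
```

The jig is locked for the cut and the job is handed in at about 21 s of the 54 s. No verdict was reported.

- **Carriage:** I pushed it by the tab with the closed fingertips until it stopped moving. The force rose to about 14 N there, and the side image shows it against its stop.
- **Bolt:** I pushed the ball along the slot until it stopped, at about 8 N. In the images the bolt had moved about 38–41 mm; that is an estimate, with no direct reading.
- **Handle:** I pushed it over from behind, then pressed it down from above until it stopped, at about 8 N. In the last side image the ball is at crop pixel (313, 386), which gives about 1.42 rad of the 1.45.
- **Bystanders:** The last pictures show the bottle, jar, pencil and crescent specimen where they were, and the gripper clear of everything. I did not check specimen_10 separately, but the arm never went near it.

The jig fit left some disagreement: plate corners were off by up to about 2 px in the wrist view and 3 px in the scene view. In the side view the screw's top came out about 3 mm too high. I therefore used the force at each stop to decide when to stop pushing.

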